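Build a packing stack to the height gauge and lock it

TASK

Lift the dust cap off the setting stand's seat and set it upright in the square tray. Then stack packing plates on the seat, lying flat, centred and square with the stand, until the top of the stack is level with the top of the steel set block beside it and no higher; use whichever thick and thin plates make up that height and leave the spare ones clear of the stand. When the stack is right, turn the lock knob on the gauge column clockwise until it clicks past its detent, leaving the stack and set block standing and the spray can, hammer and tin where they are.

Things in the scene. Friction and masses are not known exactly. Their poses are not given: they have to be found in the camera images.
- stand: Fixed setting stand: dark steel base 200 x 100 x 10 mm, round bright seat 64 mm across (top 35 mm above the bench), square grey gauge column beside it. Origin on the bench under the seat's centre; x runs level from seat to column. Column: 50 (x) x 60 (y) mm, 85 to 135 mm along x from the seat, top 145 mm above the bench; nothing stands beside the seat along +y or -y.
- seat (a point): Centre of the seat's flat top, 35 mm above the bench. It is covered by the cap at the start.
- gauge_low: Height gauge: plain bright steel set block standing on end on the stand's base, against the column and between two low lugs; 21 x 56 mm, 109 mm tall, 1 kg. Its top face is the mark: 84 mm above the seat. Origin at the centre of its underside, 73.5 mm along the stand's x from the seat; its face is 13 mm from a well centred plate's end. Leave it standing. Exactly one of the two set blocks is present.
- gauge_high: The same but 123 mm tall: its top face is 98 mm above the seat. Exactly one of the two set blocks is present.
- lock (a joint): Lock knob on top of the gauge column: angle in rad, grows clockwise seen from above, 0 to 1.35 (hard stops). Starts at 0 to 0.25 and stays where left (friction 0.03 Nm). A sprung detent is met from about 0.5, takes about 0.1 Nm, snaps over at 0.8 and is passed by about 1.1; beyond it the knob turns freely to its stop.
- lock_grip (a point): Point to grip the lock knob, on its upright axis, 171 mm above the bench. The knob is a black bar 60 mm long (point x), 16 mm wide (point y), 36 mm tall, its underside 151 mm and its top 187 mm above the bench. The point turns with it.
- cap: Grey plastic dust cap: upside-down cup 76 mm across, 24 mm tall, hollow 20 mm deep, sitting loosely over the seat (3 mm play all round); on its top a round grip 24 mm across, 28 mm tall. Origin at the centre of its lower rim, z up; the grip spans 24 to 52 mm above the origin. 80 g.
- tray: Square shallow steel tray for the cap, 108 mm outside, 98 mm inside, walls 5 mm thick and 22 mm high, floor 5 mm thick. Fixed. Origin on the bench under its centre.
- tray_in (a point): Centre of the tray's inner floor.
- spray_can: Bystander: a spray can, 66 mm across and 190 mm tall. Origin at the centre of its underside.
- hammer: Bystander: a hammer lying at the far side of the bench. Origin at its underside.
- bolt_tin: Bystander: an open steel tin 90 mm across, 70 mm tall. Origin at the centre of its underside.
- thick1: Bare aluminium packing plate, thick, 100 x 50 x 28 mm (x along its length, y across, z through its thickness). Origin at its centre. About 380 g. Lies flat on the bench at the start, with its length roughly along y; one of the two thick plates may be absent.
- thick2: Bare aluminium packing plate, thick, 100 x 50 x 28 mm (x along its length, y across, z through its thickness). Origin at its centre. About 380 g. Lies flat on the bench at the start, with its length roughly along y; one of the two thick plates may be absent.
- thin1: Bare aluminium packing plate, thin, 100 x 50 x 14 mm (x along its length, y across, z through its thickness). Origin at its centre. About 190 g. Lies flat on the bench at the start, with its length roughly along y.
- thin2: Bare aluminium packing plate, thin, 100 x 50 x 14 mm (x along its length, y across, z through its thickness). Origin at its centre. About 190 g. Lies flat on the bench at the start, with its length roughly along y.
- thin3: Bare aluminium packing plate, thin, 100 x 50 x 14 mm (x along its length, y across, z through its thickness). Origin at its centre. About 190 g. Lies flat on the bench at the start, with its length roughly along y.
- thin4: Bare aluminium packing plate, thin, 100 x 50 x 14 mm (x along its length, y across, z through its thickness). Origin at its centre. About 190 g. Lies flat on the bench at the start, with its length roughly along y.
- thin5: Bare aluminium packing plate, thin, 100 x 50 x 14 mm (x along its length, y across, z through its thickness). Origin at its centre. About 190 g. Lies flat on the bench at the start, with its length roughly along y.
There are look-alikes about, which are no part of the job. What is shaped like the gauge_low but purple is not meant.

How it is judged (in metres and radians):
On the way, in this order (a step that is already met when the one before it is completed fails the run):
1. the cap sits upright in the tray, let go (horizontal distance between cap and tray_in below 0.022 m and z of cap in the frame of tray_in below 0.006 m and angle between cap's own z axis and vertical below 0.1 rad and linear speed of cap below 0.02 m/s and contact force between cap and the fingers below 0.5 N), for 0.3 s.
2. the stack's top is level with the set block's top, squarely stacked, let go, and the knob is not yet past its detent (((z of thick1 in the frame of gauge_low between 0.09 and 0.1 m and horizontal distance between thick1 and seat below 0.016 m and angle between the z axis of thick1 and the z axis of stand, either way round below 0.1 rad) or (z of thick2 in the frame of gauge_low between 0.09 and 0.1 m and horizontal distance between thick2 and seat below 0.016 m and angle between the z axis of thick2 and the z axis of stand, either way round below 0.1 rad) or (z of thin1 in the frame of gauge_low between 0.097 and 0.107 m and horizontal distance between thin1 and seat below 0.016 m and angle between the z axis of thin1 and the z axis of stand, either way round below 0.1 rad) or (z of thin2 in the frame of gauge_low between 0.097 and 0.107 m and horizontal distance between thin2 and seat below 0.016 m and angle between the z axis of thin2 and the z axis of stand, either way round below 0.1 rad) or (z of thin3 in the frame of gauge_low between 0.097 and 0.107 m and horizontal distance between thin3 and seat below 0.016 m and angle between the z axis of thin3 and the z axis of stand, either way round below 0.1 rad) or (z of thin4 in the frame of gauge_low between 0.097 and 0.107 m and horizontal distance between thin4 and seat below 0.016 m and angle between the z axis of thin4 and the z axis of stand, either way round below 0.1 rad) or (z of thin5 in the frame of gauge_low between 0.097 and 0.107 m and horizontal distance between thin5 and seat below 0.016 m and angle between the z axis of thin5 and the z axis of stand, either way round below 0.1 rad)) and ((z of thick1 in the frame of gauge_high between 0.104 and 0.114 m and horizontal distance between thick1 and seat below 0.016 m and angle between the z axis of thick1 and the z axis of stand, either way round below 0.1 rad) or (z of thick2 in the frame of gauge_high between 0.104 and 0.114 m and horizontal distance between thick2 and seat below 0.016 m and angle between the z axis of thick2 and the z axis of stand, either way round below 0.1 rad) or (z of thin1 in the frame of gauge_high between 0.111 and 0.121 m and horizontal distance between thin1 and seat below 0.016 m and angle between the z axis of thin1 and the z axis of stand, either way round below 0.1 rad) or (z of thin2 in the frame of gauge_high between 0.111 and 0.121 m and horizontal distance between thin2 and seat below 0.016 m and angle between the z axis of thin2 and the z axis of stand, either way round below 0.1 rad) or (z of thin3 in the frame of gauge_high between 0.111 and 0.121 m and horizontal distance between thin3 and seat below 0.016 m and angle between the z axis of thin3 and the z axis of stand, either way round below 0.1 rad) or (z of thin4 in the frame of gauge_high between 0.111 and 0.121 m and horizontal distance between thin4 and seat below 0.016 m and angle between the z axis of thin4 and the z axis of stand, either way round below 0.1 rad) or (z of thin5 in the frame of gauge_high between 0.111 and 0.121 m and horizontal distance between thin5 and seat below 0.016 m and angle between the z axis of thin5 and the z axis of stand, either way round below 0.1 rad)) and z of each of thick1, thick2 in the frame of gauge_low below 0.1 m and z of each of thin1, thin2, thin3, thin4, thin5 in the frame of gauge_low below 0.107 m and z of each of thick1, thick2 in the frame of gauge_high below 0.114 m and z of each of thin1, thin2, thin3, thin4, thin5 in the frame of gauge_high below 0.121 m and (horizontal distance between thick1 and seat above 0.1 m or height (world z) of thick1 below 0.0155 m or (horizontal distance between thick1 and seat below 0.016 m and angle between the x axis of thick1 and the x axis of stand, either way round below 0.2 rad)) and (horizontal distance between thick2 and seat above 0.1 m or height (world z) of thick2 below 0.0155 m or (horizontal distance between thick2 and seat below 0.016 m and angle between the x axis of thick2 and the x axis of stand, either way round below 0.2 rad)) and (horizontal distance between thin1 and seat above 0.1 m or height (world z) of thin1 below 0.0155 m or (horizontal distance between thin1 and seat below 0.016 m and angle between the x axis of thin1 and the x axis of stand, either way round below 0.2 rad)) and (horizontal distance between thin2 and seat above 0.1 m or height (world z) of thin2 below 0.0155 m or (horizontal distance between thin2 and seat below 0.016 m and angle between the x axis of thin2 and the x axis of stand, either way round below 0.2 rad)) and (horizontal distance between thin3 and seat above 0.1 m or height (world z) of thin3 below 0.0155 m or (horizontal distance between thin3 and seat below 0.016 m and angle between the x axis of thin3 and the x axis of stand, either way round below 0.2 rad)) and (horizontal distance between thin4 and seat above 0.1 m or height (world z) of thin4 below 0.0155 m or (horizontal distance between thin4 and seat below 0.016 m and angle between the x axis of thin4 and the x axis of stand, either way round below 0.2 rad)) and (horizontal distance between thin5 and seat above 0.1 m or height (world z) of thin5 below 0.0155 m or (horizontal distance between thin5 and seat below 0.016 m and angle between the x axis of thin5 and the x axis of stand, either way round below 0.2 rad)) and linear speed of each of thick1, thick2, thin1, thin2, thin3, thin4, thin5 below 0.02 m/s and contact force between each of thick1, thick2, thin1, thin2, thin3, thin4, thin5 and the fingers below 0.5 N and value of joint lock below 0.8 rad), for 0.4 s.
3. the lock knob has been turned past its detent (value of joint lock above 1 rad), for 0.2 s.
At the end, for the whole second after the job is handed in: Cap upright on the tray floor (22 mm off centre at most); stack top level with the set block's top within 5 mm, none higher; each plate at rest, either in the stack (16 mm off the seat at most, within 0.2 rad) or flat on the bench or over 100 mm from it; knob beyond 1.0 rad (all of step 1 and ((z of thick1 in the frame of gauge_low between 0.09 and 0.1 m and horizontal distance between thick1 and seat below 0.016 m and angle between the z axis of thick1 and the z axis of stand, either way round below 0.1 rad) or (z of thick2 in the frame of gauge_low between 0.09 and 0.1 m and horizontal distance between thick2 and seat below 0.016 m and angle between the z axis of thick2 and the z axis of stand, either way round below 0.1 rad) or (z of thin1 in the frame of gauge_low between 0.097 and 0.107 m and horizontal distance between thin1 and seat below 0.016 m and angle between the z axis of thin1 and the z axis of stand, either way round below 0.1 rad) or (z of thin2 in the frame of gauge_low between 0.097 and 0.107 m and horizontal distance between thin2 and seat below 0.016 m and angle between the z axis of thin2 and the z axis of stand, either way round below 0.1 rad) or (z of thin3 in the frame of gauge_low between 0.097 and 0.107 m and horizontal distance between thin3 and seat below 0.016 m and angle between the z axis of thin3 and the z axis of stand, either way round below 0.1 rad) or (z of thin4 in the frame of gauge_low between 0.097 and 0.107 m and horizontal distance between thin4 and seat below 0.016 m and angle between the z axis of thin4 and the z axis of stand, either way round below 0.1 rad) or (z of thin5 in the frame of gauge_low between 0.097 and 0.107 m and horizontal distance between thin5 and seat below 0.016 m and angle between the z axis of thin5 and the z axis of stand, either way round below 0.1 rad)) and ((z of thick1 in the frame of gauge_high between 0.104 and 0.114 m and horizontal distance between thick1 and seat below 0.016 m and angle between the z axis of thick1 and the z axis of stand, either way round below 0.1 rad) or (z of thick2 in the frame of gauge_high between 0.104 and 0.114 m and horizontal distance between thick2 and seat below 0.016 m and angle between the z axis of thick2 and the z axis of stand, either way round below 0.1 rad) or (z of thin1 in the frame of gauge_high between 0.111 and 0.121 m and horizontal distance between thin1 and seat below 0.016 m and angle between the z axis of thin1 and the z axis of stand, either way round below 0.1 rad) or (z of thin2 in the frame of gauge_high between 0.111 and 0.121 m and horizontal distance between thin2 and seat below 0.016 m and angle between the z axis of thin2 and the z axis of stand, either way round below 0.1 rad) or (z of thin3 in the frame of gauge_high between 0.111 and 0.121 m and horizontal distance between thin3 and seat below 0.016 m and angle between the z axis of thin3 and the z axis of stand, either way round below 0.1 rad) or (z of thin4 in the frame of gauge_high between 0.111 and 0.121 m and horizontal distance between thin4 and seat below 0.016 m and angle between the z axis of thin4 and the z axis of stand, either way round below 0.1 rad) or (z of thin5 in the frame of gauge_high between 0.111 and 0.121 m and horizontal distance between thin5 and seat below 0.016 m and angle between the z axis of thin5 and the z axis of stand, either way round below 0.1 rad)) and z of each of thick1, thick2 in the frame of gauge_low below 0.1 m and z of each of thin1, thin2, thin3, thin4, thin5 in the frame of gauge_low below 0.107 m and z of each of thick1, thick2 in the frame of gauge_high below 0.114 m and z of each of thin1, thin2, thin3, thin4, thin5 in the frame of gauge_high below 0.121 m and (horizontal distance between thick1 and seat above 0.1 m or height (world z) of thick1 below 0.0155 m or (horizontal distance between thick1 and seat below 0.016 m and angle between the x axis of thick1 and the x axis of stand, either way round below 0.2 rad)) and (horizontal distance between thick2 and seat above 0.1 m or height (world z) of thick2 below 0.0155 m or (horizontal distance between thick2 and seat below 0.016 m and angle between the x axis of thick2 and the x axis of stand, either way round below 0.2 rad)) and (horizontal distance between thin1 and seat above 0.1 m or height (world z) of thin1 below 0.0155 m or (horizontal distance between thin1 and seat below 0.016 m and angle between the x axis of thin1 and the x axis of stand, either way round below 0.2 rad)) and (horizontal distance between thin2 and seat above 0.1 m or height (world z) of thin2 below 0.0155 m or (horizontal distance between thin2 and seat below 0.016 m and angle between the x axis of thin2 and the x axis of stand, either way round below 0.2 rad)) and (horizontal distance between thin3 and seat above 0.1 m or height (world z) of thin3 below 0.0155 m or (horizontal distance between thin3 and seat below 0.016 m and angle between the x axis of thin3 and the x axis of stand, either way round below 0.2 rad)) and (horizontal distance between thin4 and seat above 0.1 m or height (world z) of thin4 below 0.0155 m or (horizontal distance between thin4 and seat below 0.016 m and angle between the x axis of thin4 and the x axis of stand, either way round below 0.2 rad)) and (horizontal distance between thin5 and seat above 0.1 m or height (world z) of thin5 below 0.0155 m or (horizontal distance between thin5 and seat below 0.016 m and angle between the x axis of thin5 and the x axis of stand, either way round below 0.2 rad)) and linear speed of each of thick1, thick2, thin1, thin2, thin3, thin4, thin5 below 0.02 m/s and contact force between each of thick1, thick2, thin1, thin2, thin3, thin4, thin5 and the fingers below 0.5 N and value of joint lock above 1 rad); the robot touches nothing.
It fails at once if the set block is pushed out of its place or knocked over (distance of gauge_low from where it was at the start of the episode above 0.012 m or angle between gauge_low's own z axis and vertical above 0.15 rad).
It fails at once if the set block is pushed out of its place or knocked over (distance of gauge_high from where it was at the start of the episode above 0.012 m or angle between gauge_high's own z axis and vertical above 0.15 rad).
It fails at once if the spray can is pushed aside or knocked over (distance of spray_can from where it was at the start of the episode above 0.04 m or angle between spray_can's own z axis and vertical above 0.5 rad).
It fails at once if the hammer is pushed aside or knocked over (distance of hammer from where it was at the start of the episode above 0.04 m).
It fails at once if the bolt tin is pushed aside or knocked over (distance of bolt_tin from where it was at the start of the episode above 0.04 m or angle between bolt_tin's own z axis and vertical above 0.5 rad).
Of gauge_low, gauge_high only 1 to 1 are there at a start; the rules pass over those that are not, and their reading is None.
Of thick1, thick2 only 1 to 2 are there at a start; the rules pass over those that are not, and their reading is None.
At some moment in a run one of thin1, thin2, thin3, thin4, thin5 may be knocked a few centimetres aside while the robot is not near it.
It also fails if it takes over 210 s, if anything falls off the work surface, if the arm or the gripper's body presses on something with over 40 N, if the wrist force passes 120 N, or if a joint passes its speed limit or range.

ROBOT

A 6-joint arm with a two-finger parallel gripper is mounted at the origin on the work surface. World frame = base frame: x ahead of the robot, y to its left, z up, the work surface at z = 0. Lengths are in m, angles in degrees, forces in N, time in s.
With the tool pointing down it reaches from about 0.4 to 0.825 m from the base axis. Payload 7 kg.
Tool frame: the origin (TCP) lies midway between the tips of the shut fingers; the grasp point (between the pads) lies 19 mm behind it; z points along the fingers, y is the line along which they close (so a half turn about z gives the same grasp; the last joint's range is limited). The gripper opens to 88 mm and grips with 3 to 60 N. Pads are 19 mm wide; open, the fingers measure 130 mm over their backs; the gripper's body (78 mm by 193 mm) begins 47 mm behind the grasp point.
Start: joints at [82.684, 20.546, 0.682, 0, -70.136, -16.507], TCP at [0.273, 0.617, 0.227] pointing down, gripper open.
Joint ranges: [-176.03, 176.03], [-82.01, 121.73], [-58.28, 71.71], [-173.87, 95.51], [-174.79, -0.11], [-173.66, 173.66]. Speed limits (degrees/s): [136.94, 136.94, 172.46, 180, 180, 180].

INTERFACE

Orientations are given as a 3x3 rotation matrix whose columns are the frame's x, y, z axes.
In Python, from rig import robot gives the robot as it stands. Calls block until the motion is done:
- robot.goto(position, orientation): joint-space move of the TCP to a pose.
- robot.servo_line(position, ori=None, speed=0.15): straight line of the TCP; ori=None keeps the orientation; speed is the mean speed in m/s.
- robot.movej(angles): joint-space move.
- robot.move_gripper(opening): opening from 0.0 (shut) to 1.0 (fully open); the grip force is fixed at half the most; returns when the fingers have stopped.
- robot.dwell(seconds).
- robot.ik(position, orientation): joint angles nearest the present ones, or None.
- robot.grab_frame(name): name is "scene" or "top" or "wrist"; returns (picture, depth): 420x560x3 uint8, red, green, blue; 420x560 float32, m along the optical axis (not along the pixel's ray), 0 where there is no reading.
- robot.camera_info(name): a dict with "vfov" (degrees; the focal length in pixels is half the picture's height over the tangent of half this angle, whatever the lens; pixels are square), "cx", "cy" (the principal point, pixels), "k1" (the pictures are not rectified: a ray, as slopes to the right and down, at radius r is drawn at 1 + k1 r^2 times it, then the intrinsics apply), "view" (4x4, takes a point from world to camera coordinates); the wrist camera has in their place "T_tool_cam" (4x4, takes a point from camera to tool coordinates, whose origin is the TCP and whose axes are the flange's). Camera axes: x right, y down, z forward; pixel columns grow to the right and rows downward; lengths in m; the calibration is good to about 2 mm. A picture is of the moment at which its call begins: read the wrist's pose just before it. camera_info takes no time and is no camera call.
A pose or a line that the arm cannot do raises robot.Unreachable and nothing moves.
- robot.job_done(): hands the job in; it is judged then, once.
Readings, each from a call of its own:
- robot.read_t(): time.
- robot.read_qpos(): joint angles.
- robot.read_qvel(): joint speeds.
- robot.read_effort(): joint torques, N m.
- robot.read_position(): TCP position.
- robot.read_tcp_rot(): TCP orientation.
- robot.read_force(): force on the tool from outside, world axes, zero at the start.
- robot.read_ft_torque(): the same for the moment, N m.
- robot.read_grip_width(): opening from 0.0 (shut) to 1.0 (fully open).
- robot.read_finger_force(): force on a finger pad.
Only numpy, scipy, OpenCV 4.12 (cv2) and the standard library are available. Lean on these libraries where they do the work, as an engineer would, in place of code of your own. Each camera call takes 0.05 s, during which the arm holds its last target. There are 200 camera calls.

## Working session

There is one attempt and no reset: what is moved stays moved. The work goes in short steps, each a Python script; the robot and the scene stay as the last script left them, time stands still between calls to the robot, and variables do not carry over. Pictures are saved under pics/ and viewed, at most 14 in all, crops included, and the job is handed in when it is done.

```bash
mkdir -p pics; ls; python3 - <<'E'
from rig import robot
import cv2,numpy as np
for n in ["scene","top"]:
    p,d=robot.grab_frame(n); np.savez(f"pics/{n}0.npz",p=p,d=d)
    cv2.imwrite(f"pics/{n}0.png",p[:,:,::-1]); print(n,robot.camera_info(n),(d>0).mean())
print(robot.camera_info("wrist"),robot.read_tcp_rot(),robot.read_t())
E
```

```text
pics
scene {'vfov': 42.54227384738943, 'cx': 277.0528683691583, 'cy': 206.238328407781, 'k1': -0.055578190036064144, 'view': array([[-0.67359388,  0.73906972,  0.00687256,  0.36986932],
       [ 0.63359763,  0.58220364, -0.50950267, -0.30043166],
       [-0.38055923, -0.33884344, -0.86044163,  1.72387606],
       [ 0.        ,  0.        ,  0.        ,  1.        ]])} 0.9958715986394557
top {'vfov': 52.06950389077373, 'cx': 280.9460558521794, 'cy': 201.58317989885907, 'k1': -0.13936880620133318, 'view': array([[ 0.02261969, -0.99944984, -0.02425628,  0.01361627],
       [-0.98999841, -0.0190131 , -0.13979146,  0.59501225],
       [ 0.13925336,  0.02717572, -0.98988382,  1.14309693],
       [ 0.        ,  0.        ,  0.        ,  1.        ]])} 0.996109693877551
{'vfov': 68.0752801333243, 'cx': 281.8397349901951, 'cy': 217.11757004342488, 'k1': -0.06072832694157593, 'T_tool_cam': array([[-8.73200949e-04, -9.61141307e-01, -2.76055476e-01,
         7.39623924e-02],
       [ 9.99999617e-01, -8.24435288e-04, -2.92701330e-04,
         8.90184551e-04],
       [ 5.37374629e-05, -2.76055626e-01,  9.61141659e-01,
        -1.57231688e-01],
       [ 0.00000000e+00,  0.00000000e+00,  0.00000000e+00,
         1.00000000e+00]])} [[ 9.14768696e-01 -4.03977780e-01 -4.30772823e-04]
 [-4.03977966e-01 -9.14767586e-01 -1.43734327e-03]
 [ 1.86597729e-04  1.48885936e-03 -9.99998874e-01]] 0.1
```

View pics/scene0.png

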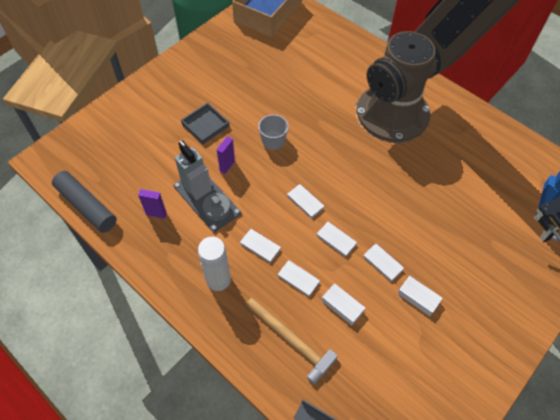

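View pics/top0.png

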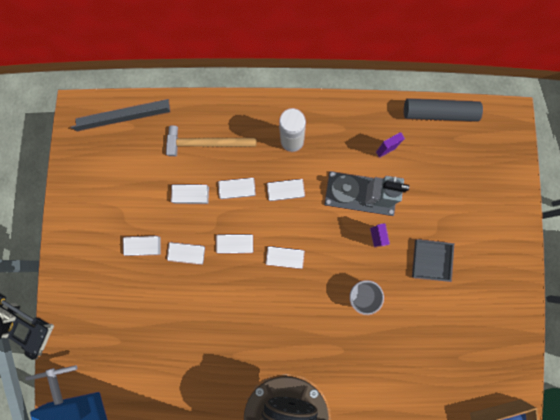

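The scene shows seven bright plates left of the stand, in the top view at about (189,194), (237,188), (286,190), (141,246), (186,254), (234,244) and (285,258). The stand's seat with the cap is at (346,188), the column and knob at (390,188), the tray at (433,260), the tin at (366,297) and the can at (292,128). The two purple blocks are decoys.

```bash
cat > h.py <<'E'
from rig import robot
import numpy as np, cv2
def rays(info,uv):
    f=210/np.tan(np.radians(info["vfov"]/2))
    K=np.array([[f,0,info["cx"]],[0,f,info["cy"]],[0,0,1.]])
    return cv2.undistortPoints(np.asarray(uv,float).reshape(-1,1,2),K,np.array([info["k1"],0,0,0,0.])).reshape(-1,2)
def cam2world(name,info):
    if name!="wrist": return np.linalg.inv(info["view"])
    T=np.eye(4); T[:3,:3]=robot.read_tcp_rot(); T[:3,3]=robot.read_position()
    return T@info["T_tool_cam"]
def shot(name,save=None):
    """picture, depth, cam->world, camera info"""
    i=robot.camera_info(name); T=cam2world(name,i); p,d=robot.grab_frame(name)
    if save: cv2.imwrite(f"pics/{save}.png",p[:,:,::-1])
    return p,d,T,i
def cloud(s):
    p,d,T,i=s; v,u=np.mgrid[0:420,0:560]
    r=rays(i,np.stack([u.ravel(),v.ravel()],1))
    P=np.c_[r,np.ones(len(r))]*d.reshape(-1,1)
    W=P@T[:3,:3].T+T[:3,3]; W[d.ravel()<=0]=np.nan
    return W.reshape(420,560,3)
def onplane(s,uv,z):
    r=np.c_[rays(s[3],uv),np.ones(len(np.asarray(uv).reshape(-1,2)))]@s[2][:3,:3].T; o=s[2][:3,3]
    return o+r*((z-o[2])/r[:,2])[:,None]
def rect(xy):
    """centre, long, short, angle(deg) of long side, in (-90,90]"""
    (c,(w,h),a)=cv2.minAreaRect((np.asarray(xy)*1000).astype(np.float32))
    if h>w: w,h,a=h,w,a+90
    a=(a+90)%180-90
    return np.array(c)/1000,w,h,a
def blobs(mask,amin):
    n,l,st,c=cv2.connectedComponentsWithStats(mask.astype(np.uint8))
    return [(l==k) for k in range(1,n) if st[k,4]>=amin]
def down(yaw):
    """tool down, finger closing line (tool y) at yaw deg from world x (mod 180)"""
    a=np.radians(yaw); y=np.array([np.cos(a),np.sin(a),0]); z=np.array([0,0,-1.])
    return np.c_[np.cross(y,z),y,z]
def plates(s,W=None,amin=150):
    W=cloud(s) if W is None else W; p=s[0].astype(int)
    m=(p.min(2)>165)&(p.max(2)-p.min(2)<40)&(W[...,2]<0.2)
    out=[]
    for b in blobs(m,amin):
        z=np.median(W[b][:,2]); v,u=np.nonzero(b&(abs(W[...,2]-z)<.006))
        q=onplane(s,np.c_[u,v],z)
        out.append((z,*rect(q[:,:2]),(u.mean().round(),v.mean().round())))
    return out
E
cat > a.py <<'E'
from h import *
np.set_printoptions(precision=4,suppress=True)
for n in ["top","scene"]:
    s=shot(n); W=cloud(s); print(n)
    for r in plates(s,W,80 if n=="top" else 60): print("plate",[np.round(x,3) for x in r])
    near=(abs(W[...,0]-.62)<.12)&(W[...,1]<-.05)&(W[...,1]>-.4)
    for lo,hi in [(.004,.014),(.035,.045),(.06,.07),(.105,.127),(.127,.138),(.14,.15),(.18,.192)]:
        for b in blobs(near&(W[...,2]>lo)&(W[...,2]<hi),15):
            print(lo,hi,[np.round(x,3) for x in rect(W[b][:,:2])],b.sum(),np.median(W[b],0),s[0][b].mean(0))
    g=(W[...,2]>.01)&(W[...,2]<.03)&(W[...,1]<-.2)&(W[...,0]<.55)
    for b in blobs(g,60): print("tray",[np.round(x,3) for x in rect(W[b][:,:2])],b.sum())
    print("bench z",np.median(W[150:330,200:330,2]))
E
python3 a.py
```

```text
top
plate [np.float64(0.188), array([ 0.78 , -0.001]), np.float64(58.014), np.float64(57.798), np.float64(-42.87), array([292., 120.])]
plate [np.float64(0.013), array([0.636, 0.155]), np.float64(97.922), np.float64(49.835), np.float64(-83.122), array([236., 188.])]
plate [np.float64(0.013), array([0.634, 0.015]), np.float64(98.502), np.float64(49.893), np.float64(-82.138), array([285., 189.])]
plate [np.float64(0.027), array([0.615, 0.287]), np.float64(101.845), np.float64(48.647), np.float64(-89.09), array([189., 193.])]
plate [np.float64(0.013), array([0.478, 0.155]), np.float64(99.085), np.float64(47.695), np.float64(-88.53), array([234., 244.])]
plate [np.float64(0.027), array([0.464, 0.42 ]), np.float64(97.975), np.float64(48.06), np.float64(-88.039), array([140., 245.])]
plate [np.float64(0.013), array([0.447, 0.292]), np.float64(100.064), np.float64(49.045), np.float64(85.817), array([186., 253.])]
plate [np.float64(0.013), array([0.443, 0.013]), np.float64(98.796), np.float64(49.433), np.float64(85.121), array([285., 257.])]
0.004 0.014 [array([ 0.63 , -0.198]), np.float64(1
[... 4896 characters left out ...]
14 0.15 [array([ 0.643, -0.261]), np.float64(52.529), np.float64(25.054), np.float64(88.392)] 88 [ 0.645  -0.2529  0.1452] [109.9091 117.6023 120.7045]
0.18 0.192 [array([ 0.622, -0.258]), np.float64(62.202), np.float64(17.813), np.float64(81.783)] 127 [ 0.6235 -0.2563  0.1861] [64.8976 62.063  62.2677]
tray [array([-0.049, -0.559]), np.float64(263.589), np.float64(139.402), np.float64(-25.147)] 300
tray [array([ 0.441, -0.402]), np.float64(117.279), np.float64(113.089), np.float64(84.751)] 418
tray [array([ 0.321, -0.227]), np.float64(63.147), np.float64(24.351), np.float64(-37.63)] 92
tray [array([ 0.508, -0.23 ]), np.float64(58.366), np.float64(21.984), np.float64(-10.421)] 70
bench z nan
```

```bash
cat >> h.py <<'E'
SEAT=np.array([.6365,-.1497]); YS=-7.1   # closing line across the stand
HI=.26
def over(xy,yaw,z=HI,joint=False):
    p=np.array([*xy,z])
    if joint: robot.goto(p,down(yaw))
    else: robot.servo_line(p,down(yaw),speed=.22)
def vert(z,speed=.1):
    p=np.array(robot.read_position()); p[2]=z; robot.servo_line(p,speed=speed)
E
python3 - <<'E'
from h import *
over(SEAT,YS,joint=True); print(robot.read_position(),robot.read_qpos(),robot.read_t())
s=shot("wrist","w1"); W=cloud(s)
near=np.hypot(W[...,0]-SEAT[0],W[...,1]-SEAT[1])<.06
for lo,hi in [(.035,.045),(.06,.07)]:
    for b in blobs(near&(W[...,2]>lo)&(W[...,2]<hi),50):
        v,u=np.nonzero(b); print(lo,b.sum(),rect(onplane(s,np.c_[u,v],np.median(W[b][:,2]))[:,:2]),np.median(W[b][:,2]))
for lo,hi in [(.112,.125),(.141,.149),(.18,.19),(.006,.014)]:
    for b in blobs((abs(W[...,0]-.63)<.08)&(W[...,1]>-.35)&(W[...,1]<-.02)&(W[...,2]>lo)&(W[...,2]<hi),200): print(lo,b.sum(),rect(W[b][:,:2]),np.median(W[b][:,2]))
E
```

```text
[ 0.63665241 -0.14915674  0.25997049] [ 3.86867824e+00  1.75526596e+01  7.05063255e-01 -4.47863121e-03
 -7.31510816e+01  1.69056620e+02] 3.1833
0.035 2487 (array([ 0.63617072, -0.15171896]), 75.47896575927734, 74.60106658935547, 58.050621032714844) 0.038208255265988256
0.06 324 (array([ 0.63636517, -0.15095184]), 23.552419662475586, 21.979127883911133, 82.875732421875) 0.06597256610544922
0.112 1024 (array([ 0.62602905, -0.22497139]), 57.580345153808594, 22.759979248046875, -7.3064727783203125) 0.11788773754788154
0.18 462 (array([ 0.62433276, -0.2422618 ]), 24.347774505615234, 15.926872253417969, 82.67391967773438) 0.1857133664528442
0.006 475 (array([ 0.64065497, -0.02892415]), 50.28482437133789, 18.199928283691406, 1.2081018686294556) 0.012904180552024136
0.006 4211 (array([ 0.62978583, -0.1975647 ]), 192.63265991210938, 100.14942169189453, 82.06316375732422) 0.009195959198298354
```

View pics/w1.png

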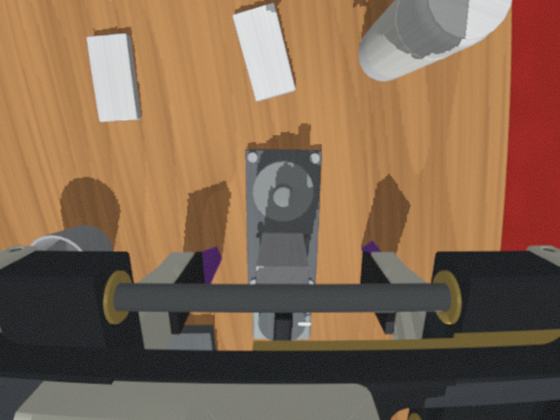

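The wrist view shows the cap on the seat at about (283,193). The set block top is at (283,250), and depth gives its height as 118 mm, so it is gauge_low. The stack therefore needs 84 mm: two thick and two thin plates. Next I move the cap.

```bash
sed -i 's/^SEAT=.*/SEAT=np.array([.6363,-.1507]); YS=-7.1/' h.py
cat > tray.py <<'E'
from h import *
over(SEAT,YS,.12); vert(.043); robot.move_gripper(0.0); print("grip",robot.read_grip_width()*88,robot.read_finger_force())
vert(.2); print(robot.read_grip_width()*88)
T=np.array([.441,-.4025])
over(T,-45,.2); vert(.034,.07); print(robot.read_position(),robot.read_force())
robot.move_gripper(.6); vert(.2); robot.dwell(.3)
s=shot("wrist","w2"); W=cloud(s)
m=(np.hypot(W[...,0]-T[0],W[...,1]-T[1])<.09)
for lo,hi in [(.024,.034),(.05,.062),(.018,.0235)]:
    for b in blobs(m&(W[...,2]>lo)&(W[...,2]<hi),60): print(lo,b.sum(),rect(W[b][:,:2]),np.median(W[b][:,2]))
print(robot.read_t())
E
python3 tray.py
```

```text
grip 23.57232398524575 29.999827444553375
23.44312903949721
[ 0.4424549  -0.40173756  0.03581218] [-0.85244824  6.75392433 12.52682292]
0.024 3259 (array([ 0.44365741, -0.39990863]), 75.28269958496094, 74.82745361328125, 72.58343505859375) 0.028142836640572655
0.05 438 (array([ 0.44367917, -0.39996994]), 23.04993438720703, 22.678974151611328, -57.45623779296875) 0.05600750883033845
0.018 1787 (array([ 0.44158267, -0.40400797]), 108.88847351074219, 108.3951187133789, 84.67831420898438) 0.021113186988371446
14.6833
```

View pics/w2.png

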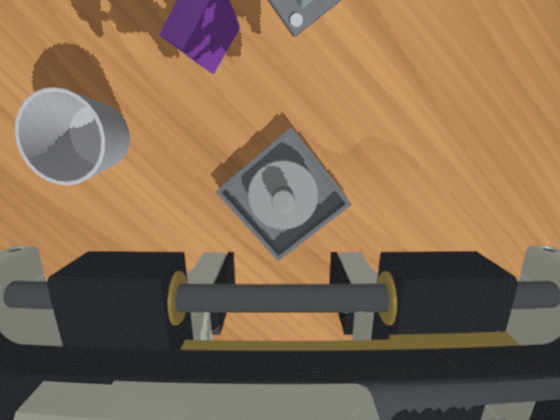

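The picture shows the cap flat inside the tray at (283,195), about 5 mm off centre. Next are the thick plates, re-measuring each plate just before its pick.

```bash
cat >> h.py <<'E'
def find(xy,z,views=("top","scene")):
    """mean pose of the plate nearest xy with its top near z, over the outer cameras"""
    r=[]
    for n in views:
        c=[q for q in plates(shot(n),amin=60) if abs(q[0]-z)<.006 and 85<q[2]<112 and 40<q[3]<60]
        c=min(c,key=lambda q:np.hypot(*(q[1]-xy)))
        if np.hypot(*(c[1]-xy))<.06: r.append((c[1],(c[4])%180-90))
    print("found",r); return np.mean([a for a,_ in r],0),np.mean([b for _,b in r])
def pick_place(xy,th,zbase,dz=.004):
    c,yaw=find(np.array(xy),th); robot.move_gripper(1.0)
    over(c,yaw,.2); vert(dz,.1); robot.move_gripper(0.0)
    print("width",robot.read_grip_width()*88,robot.read_finger_force())
    vert(.2); print("held",robot.read_grip_width()*88)
    over(SEAT,YS,.2); robot.dwell(.2); zt=zbase+dz
    vert(zt+.012,.12)
    vert(zt+.001,.03); print("at",robot.read_position(),"F",robot.read_force())
    robot.move_gripper(1.0); vert(.22); robot.dwell(.2)
    check(zbase+th)
def check(z):
    s=shot("wrist"); W=cloud(s)
    m=(np.hypot(W[...,0]-SEAT[0],W[...,1]-SEAT[1])<.075)&(abs(W[...,2]-z)<.006)&(W[...,1]>SEAT[1]-.058)
    b=max(blobs(m,50),key=np.sum); v,u=np.nonzero(b); zz=np.median(W[b][:,2])
    print("placed",rect(onplane(s,np.c_[u,v],zz)[:,:2]),"z",zz,"t",robot.read_t()); return s
E
python3 - <<'E'
from h import *
over([.5,.1],0,.22)
pick_place([.616,.2875],.028,.035)
E
```

```text
Traceback (most recent call last):
  File "h.py", line 64, in pick_place
    c,yaw=find(np.array(xy),th); robot.move_gripper(1.0)
          ~~~~^^^^^^^^^^^^^^^^^
  File "h.py", line 60, in find
    c=min(c,key=lambda q:np.hypot(*(q[1]-xy)))
ValueError: min() iterable argument is empty
```

```bash
python3 - <<'E'
import re
t=open('h.py').read()
t=t.replace('z=np.median(W[b][:,2]); v,u','z=np.nanmedian(W[b][:,2]); v,u')
t=t.replace('        c=min(c,key','        if not c: continue\n        c=min(c,key')
open('h.py','w').write(t)
from h import *
for n in ["top","scene"]:
    for r in plates(shot(n,n+"1"),amin=60): print(n,[np.round(x,3) for x in r])
E
```

```text
top [np.float64(-0.752), array([1.329, 0.153]), np.float64(111.68), np.float64(70.228), np.float64(41.262), array([262.,  76.])]
top [np.float64(-0.752), array([1.315, 0.746]), np.float64(175.274), np.float64(66.439), np.float64(-77.365), array([143.,  78.])]
top [np.float64(-0.752), array([1.333, 1.486]), np.float64(98.98), np.float64(61.693), np.float64(31.807), array([13., 81.])]
top [np.float64(-0.752), array([ 1.308, -0.591]), np.float64(177.94), np.float64(72.507), np.float64(-82.248), array([412.,  82.])]
top [np.float64(-0.751), array([ 1.327, -1.183]), np.float64(104.201), np.float64(64.565), np.float64(44.392), array([527.,  86.])]
top [np.float64(0.188), array([0.779, 0.   ]), np.float64(60.082), np.float64(57.406), np.float64(0.874), array([292., 120.])]
top [np.float64(0.024), array([0.774, 0.35 ]), np.float64(81.545), np.float64(24.905), np.float64(0.528), array([172., 141.])]
top [np.float64(0.013), array([0.634, 0.015]), np.float64(98.868), np.float64(50.385), np.float64(-81.991), array([285., 190.])]
top [np.float64(0.034), array([ 0.623, -0.14 ]), np.float64(56.65),
[... 1590 characters left out ...]
582), np.float64(85.836), array([383., 261.])]
scene [np.float64(0.014), array([0.59 , 0.169]), np.float64(99.665), np.float64(50.826), np.float64(-83.23), array([314., 268.])]
scene [np.float64(-0.749), array([ 0.89 , -0.421]), np.float64(329.375), np.float64(89.107), np.float64(73.861), array([142., 313.])]
scene [np.float64(0.029), array([0.465, 0.421]), np.float64(99.216), np.float64(51.491), np.float64(-85.784), array([421., 294.])]
scene [np.float64(0.028), array([0.617, 0.268]), np.float64(59.255), np.float64(48.991), np.float64(-88.894), array([335., 297.])]
scene [np.float64(0.026), array([0.774, 0.35 ]), np.float64(85.475), np.float64(22.626), np.float64(0.16), array([323., 363.])]
```

The arm blocked the outer cameras. One thin plate has also been knocked, to (.590,.169). I'll find each plate with the wrist camera from above instead.

```bash
python3 - <<'E'
t=open('h.py').read()
t=t.replace('    c,yaw=find(np.array(xy),th); robot','    over(xy,0,.24); robot.dwell(.2); c,yaw=find(np.array(xy),th,("wrist",)); robot')
open('h.py','w').write(t)
E
python3 - <<'E'
from h import *
pick_place([.616,.2875],.028,.035)
E
```

```text
found [(array([0.61530188, 0.28808997]), -0.006439208984375)]
width 49.96846657181886 29.989306926727295
held 49.964933058101565
at [ 0.63694392 -0.15011188  0.03976988] F [-0.1037235  -0.17388982 -5.76101697]
placed (array([ 0.63577472, -0.14954507]), 99.26299285888672, 49.878089904785156, 83.09562683105469) z 0.06218433222120123 t 32.0083
```

```bash
python3 - <<'E'
from h import *
pick_place([.465,.4205],.028,.063)
pick_place([.478,.1555],.014,.091)
pick_place([.4435,.0135],.014,.105)
s=check(.119); cv2.imwrite("pics/w3.png",s[0][:,:,::-1])
E
```

```text
found [(array([0.46370624, 0.42074512]), 3.578280210494995)]
width 50.312310862692925 30.000061690807343
held 49.749659812203475
at [ 0.63690553 -0.15042056  0.06782172] F [-0.03903377 -0.16330532 -5.05789274]
placed (array([ 0.63583508, -0.14953281]), 99.12923431396484, 49.88457107543945, 82.81431579589844) z 0.09017831856892475 t 48.0583
found [(array([0.47809296, 0.15460983]), 2.277963638305664)]
width 49.76922758960599 30.000028610229492
held 50.00771982223671
at [ 0.63682441 -0.15012418  0.09586223] F [ 0.07063421  0.13967877 -2.42773869]
placed (array([ 0.63580554, -0.1492187 ]), 99.55065155029297, 49.87963104248047, 82.86065673828125) z 0.10415401610393438 t 61.3083
found [(array([0.44350589, 0.01188283]), -5.0432281494140625)]
width 50.05221508191642 29.999991059303284
held 49.7186676476826
at [ 0.63658243 -0.15016412  0.10988642] F [ 0.55998199  0.1538951  -2.56119553]
placed (array([ 0.63563318, -0.14883975]), 99.56754302978516, 49.88172912597656, 82.82742309570312) z 0.11814847318921937 t 73.4833
placed (array([ 0.63560175, -0.14892448]), 99.60858917236328, 49.85765838623047, 82.83605194091797) z 0.1181830886762987 t 73.5333
```

View pics/w3.png

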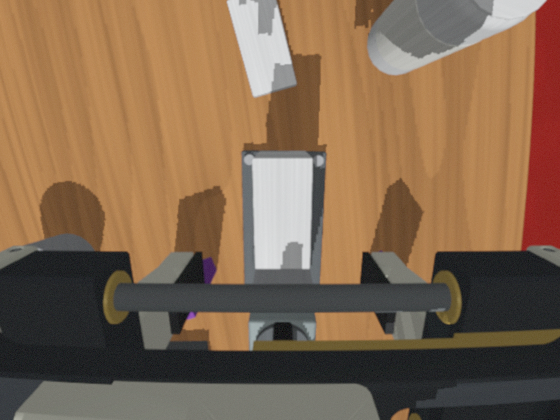

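The stack is flat and square in the picture (centre about (282,215)), with its top at 118 mm beside the block's 118 mm. Next is the knob: I flip the wrist for joint range and measure the bar.

```bash
cat > knob.py <<'E'
from h import *
K=SEAT+.110*np.array([np.cos(np.radians(-97.1)),np.sin(np.radians(-97.1))])
vert(.32); over(K,172,.32,joint=True); robot.dwell(.3); print(K,robot.read_qpos())
s=shot("wrist","w4"); W=cloud(s)
m=(np.hypot(W[...,0]-K[0],W[...,1]-K[1])<.06)&(abs(W[...,2]-.187)<.008)
for b in blobs(m,50):
    v,u=np.nonzero(b); print(b.sum(),rect(onplane(s,np.c_[u,v],.187)[:,:2]),np.nanmedian(W[b][:,2]))
for k in (0,20,40,60,75): print(k,robot.ik([*K,.156],down(172-k)))
E
python3 knob.py
```

```text
[ 0.62270384 -0.25985651] [-6.13270471e+00  1.83017364e+01  9.37602912e+00 -1.79511936e-03
 -8.10745271e+01 -1.85729523e+00]
977 (array([ 0.62164508, -0.26181012]), 59.55416488647461, 15.277352333068848, 81.56669616699219) 0.18589134053592193
0 [ -6.13668349  23.25218303  -4.72650496   0.         -62.02131201
  -1.86331651]
20 [ -6.13668349  23.25218303  -4.72650496   0.         -62.02131201
 -21.86331651]
40 [ -6.13668349  23.25218303  -4.72650496   0.         -62.02131201
 -41.86331651]
60 [ -6.13668349  23.25218303  -4.72650496   0.         -62.02131201
 -61.86331651]
75 [ -6.13668349  23.25218303  -4.72650496   0.         -62.02131201
 -76.86331651]
```

```bash
cat > turn.py <<'E'
from h import *
K=np.array([.6221,-.2608]); robot.move_gripper(.6)
over(K,171.6,.25); vert(.157,.08); robot.move_gripper(0.0)
print("w",robot.read_grip_width()*88,robot.read_force())
q=np.array(robot.read_qpos())
for k in range(1,8):
    t=q.copy(); t[5]-=10*k; robot.movej(t); print(k*10,robot.read_ft_torque()[2],robot.read_force(),robot.read_finger_force())
robot.dwell(.3); robot.move_gripper(.6); vert(.3); robot.dwell(.3)
s=shot("wrist","w5"); W=cloud(s)
m=(np.hypot(W[...,0]-K[0],W[...,1]-K[1])<.06)&(abs(W[...,2]-.187)<.008)
for b in blobs(m,50):
    v,u=np.nonzero(b); print(b.sum(),rect(onplane(s,np.c_[u,v],.187)[:,:2]))
print(robot.read_t())
E
python3 turn.py
```

```text
w 16.089670503127564 [ 0.33825968 -0.01086188 -0.91976911]
10 -0.04964539769048619 [-0.28935308  0.32184885  1.10174025] 30.000974535942078
20 -0.015232616755991586 [-0.92996356  1.31207451  0.51341066] 30.001078248023987
30 -0.05071485697251413 [-2.55675845  2.9742358   2.89479636] 30.001275837421417
40 -0.010629361799558304 [-3.54951978  4.00924367  3.69247149] 30.001325011253357
50 -0.0579006458638517 [-3.38239444  4.9889054   3.76625003] 30.002525746822357
60 -0.06866079371994677 [-4.67331973  5.28076801  4.86226646] 30.00348597764969
70 -0.020812206690933928 [-4.79540546  5.66163037  4.78606823] 30.00127136707306
1113 (array([ 0.62061053, -0.261492  ]), 59.7264289855957, 15.42013168334961, 12.012028694152832)
85.9
```

The knob now lies at 12.0°, about 71° (1.24 rad) from the stand's zero and past the detent. I'll move clear and check everything from the outer cameras.

```bash
python3 - <<'E'
from h import *
robot.goto([.3,.6,.3],down(120)); robot.dwell(.5)
s=shot("top"); W=cloud(s); cv2.imwrite("pics/t9.png",s[0][:,:,::-1])
for r in plates(s,W,80):
    if r[0]>0: print([np.round(x,3) for x in r])
m=(np.hypot(W[...,0]-.441,W[...,1]+.402)<.06)&(abs(W[...,2]-.028)<.004)
for b in blobs(m,50): print("cap",rect(W[b][:,:2]))
m=(np.hypot(W[...,0]-.626,W[...,1]+.2235)<.035)&(abs(W[...,2]-.118)<.006)
for b in blobs(m,20): print("blk",rect(W[b][:,:2]))
print(robot.read_t(),robot.read_force())
E
```

```text
[np.float64(0.188), array([0.78, 0.  ]), np.float64(58.703), np.float64(57.521), np.float64(71.524), array([292., 120.])]
[np.float64(0.024), array([0.773, 0.349]), np.float64(81.649), np.float64(20.909), np.float64(3.923), array([172., 142.])]
[np.float64(0.118), array([ 0.635, -0.149]), np.float64(99.728), np.float64(50.914), np.float64(83.17), array([348., 183.])]
[np.float64(0.013), array([0.634, 0.015]), np.float64(98.513), np.float64(49.899), np.float64(-82.138), array([284., 190.])]
[np.float64(0.013), array([0.589, 0.168]), np.float64(98.109), np.float64(49.699), np.float64(-83.37), array([231., 204.])]
[np.float64(0.013), array([0.447, 0.292]), np.float64(101.024), np.float64(49.341), np.float64(85.817), array([186., 253.])]
cap (array([ 0.44356573, -0.39889465]), 75.0404052734375, 73.58477020263672, -83.40255355834961)
blk (array([ 0.62525806, -0.22545631]), 57.49172592163086, 24.336978912353516, -6.922210693359375)
blk (array([ 0.62858319, -0.19407481]), 45.66538619995117, 9.375447273254395, -7.928619384765625)
89.6667 [-0.38720791  0.40108787  0.27906658]
```

View pics/t9.png

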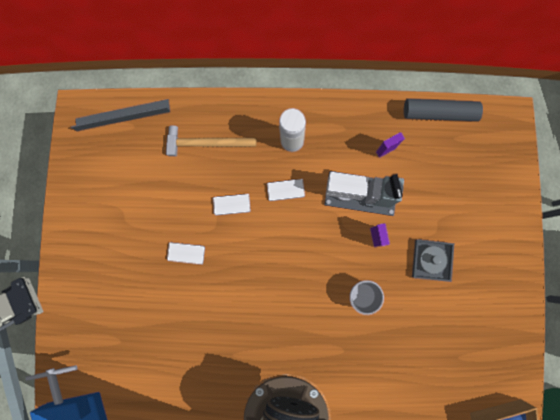

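The final top view shows the stack on the seat at (348,183), the cap in the tray at (433,260) and the knob turned at (396,188). The three spare plates lie flat on the bench, and the can, hammer and tin have not moved.

```bash
python3 -c "
from rig import robot
print(robot.job_done())"
```

```text
the job is handed in; nothing more can be done
None
```

The job is handed in, with no verdict returned: the cap is in the tray, two thick and two thin plates (84 mm) stand level with the set block, the knob is turned to about 1.24 rad, and the set block, can, hammer and tin were not disturbed.

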